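Turn the large paste dipper mouth-up on the craft table

ROBOT

A 6-joint arm with a two-finger parallel gripper is mounted at the origin on the work surface. World frame = base frame: x ahead of the robot, y to its left, z up, the work surface at z = 0. Lengths are in m, angles in rad, forces in N, time in s.
With the tool pointing down it reaches from about 0.4 to 0.825 m from the base axis. Payload 7 kg.
Tool frame: the origin (TCP) lies on the centre line of the jaws, within the pads' length; the fingertips stand tip_reach ahead of it and the grasp point (between the pads) is the TCP (tip_reach is the distance from the TCP to the fingertips, in m); z points along the fingers, y is the line along which they close (so a half turn about z gives the same grasp; the last joint's range is limited). The gripper opens to 88 mm and grips with 3 to 60 N. Pads are 19 mm wide; open, the fingers measure 130 mm over their backs; the gripper's body (78 mm by 193 mm) begins 47 mm behind the grasp point.
Start: joints at [1.614, 0.359, 0.012, 0, -1.224, -0.288], TCP at [0.164, 0.655, 0.246] pointing down, gripper open.
Joint ranges: [-3.07, 3.07], [-1.43, 2.12], [-1.02, 1.25], [-3.03, 1.67], [-3.05, -0], [-3.03, 3.03]. Speed limits (rad/s): [2.39, 2.39, 3.01, 3.14, 3.14, 3.14].

INTERFACE

Orientations are given as [roll, pitch, yaw] about the fixed x, y, z axes, in that order (R = Rz(yaw) Ry(pitch) Rx(roll)).
In Python, from station import get_state, grab_frame, calibration, job_done, find_in, mark_of, tip_reach gives the robot as it stands.
- The arm moves only by the shell command python3 -m handwheel 'ROWS' [OPENING] [FORCE]. ROWS is JSON, a list of rows, each an object with "delta_pos": the shift along the world's x, y, z in units of 30 mm (1.0 is 30 mm), a list of three; "dr": the turn, a rotation vector about the world's x, y, z in degrees, a list of three. In form: [{"delta_pos": [tx, ty, tz], "dr": [rx, ry, rz]}, ...]. A call has 1 to 10 rows; each row shifts and turns the commanded pose from where the row before left it; what a row does not reach is not made up. A row lasts 1/10 s, in which the tool goes at most 50 mm and 8.59 degrees, less where a joint would pass 70% of its speed; a pose out of reach is approached as far as the arm can. A call is refused whole if a number of a shift passes 1 or a number of a turn 8.59, either way. A call with a gripper value outside its range is refused whole. OPENING is the closure, from -1 (fully open) to 1 (shut), set as the call begins (- or left out, the last holds). The fingers move at their own pace and stop on an object; FORCE is the grip in N (left out, the last holds). Time passes only in rows, so rows that do not move let the fingers close. It gives the time, the measured TCP pose, the force, the opening and the grip force at its end, in the units of the state.
- get_state(): the state, without advancing time (a new reading comes with each control period).
- grab_frame(name): name is "scene" or "top" or "wrist"; returns the picture (480x640x3 uint8, red, green, blue); there is no depth.
- calibration(name): a dict with "fx", "fy", "cx", "cy" (pixels), "extrinsics" (4x4, takes a point from world to camera coordinates). Camera axes: x right, y down, z forward; pixel columns grow to the right and rows downward; lengths in m; the calibration is good to about 2 mm. A picture is of the moment at which its call begins: read the wrist's pose just before it. calibration takes no time and is no camera call; for the wrist camera it gives the pose at the moment of the call.
- job_done(): hands the job in; it is judged then, once.
Trained networks look in the newest picture that a camera, given by its name, has taken for a name from the list of things; names that differ only in an ending like _2 or _b are one class to them, and where a whole thing is asked for, a point or a joint stands for the part that bears it (a point fixed in the world has none). Each returns a list of dicts, best first, with "conf" (0 to 1); they miss things now and then, are a little off and sometimes report something else, mostly with a low value. They report only what shows in the picture. A call takes as long as a camera call. They do not tell look-alikes from the thing itself.
- find_in(camera, query): "location" ([column, row] in pixels, amid what is visible of it).
- mark_of(camera, query): "location" ([column, row] in pixels: a listed point, or the origin of a listed thing).
The state is a dict: "t": time; "q": joint angles; "qd": joint speeds; "joint_efforts": joint torques, N m; "eef_pos": TCP position; "ee_rot": TCP orientation; "force": force on the tool from outside, world axes, zero at the start; "moment": the same for the moment, N m; "width": finger opening in m; "gripper_force": force on a finger pad.
Only numpy, scipy, OpenCV 4.12 (cv2) and the standard library are available. Lean on these libraries where they do the work, as an engineer would, in place of code of your own. Each camera call takes 0.05 s, during which the arm holds its last target. There are 200 camera calls.

TASK

Two washed paste dippers were left upside down to dry on the classroom craft table. Turn the larger one over so that it stands mouth-up on the table ready for paste, letting go of it; do not drop it from a height, and do not disturb the smaller dipper or the two upturned cups.

Things in the scene. Friction and masses are not known exactly. Their poses are not given: they have to be found in the camera images.
- large_center (a point): Larger dipper, to be turned: rigid white plastic bowl with a straight handle, about 0.15 kg, loose, starting mouth-down. Mouth 120 mm across, 44 mm high, flat foot 60 mm across, wall 4 mm. This point: on the bowl's axis half-way up, 22 mm above the table either way up. x: outwards along the handle; z: from mouth to foot (up at the start, straight down when mouth-up).
- large_grip (a point): Its handle's middle, 103 mm from the bowl's axis, 24 mm from the rim plane; bar 16 mm wide, 12 mm thick (along z), end 135 mm from the axis. Same axes as large_center. Stood on its rim edge opposite the handle, the dipper balances when turned about 70 degrees from mouth-down; let go well past that, handle up, it rolls over onto its foot by itself.
- small_center (a point): The smaller dipper (leave alone): the same white plastic and shape, mouth 84 mm in diameter, 40 mm high, foot 44 mm, handle end 102 mm from the axis, loose, mouth-down. This point is on its axis half-way up (20 mm above the table). x along its handle outwards, z up.
- cup_a_center (a point): A loose clear plastic cup standing mouth-down (leave alone): 100 mm high, 72 mm across the mouth, which is on the table, 54 mm across its base. This point is its centre, 50 mm above the table. z up.
- cup_b_center (a point): The second loose clear plastic cup, same as the other, mouth-down (leave alone). This point is its centre, 50 mm above the table. z up.
There are look-alikes about, which are no part of the job. What is shaped like the part that bears large_center but orange or yellow is not meant.

How it is judged:
By the outcome, as a careful person would: the job done as asked, in the order asked, and still so for the second after the job is handed in, with the robot touching nothing.
It also fails if it takes over 35 s, if anything falls off the work surface, if the arm or the gripper's body presses on something with over 40 N, if the wrist force passes 120 N, or if a joint passes its speed limit or range.

## Working session

There is one attempt and no reset: what is moved stays moved. The work goes in short steps, Python scripts to look and compute and a shell command to move; the robot and the scene stay as the last step left them, time stands still between calls to the robot, and variables do not carry over. Pictures are saved under pics/ and viewed, at most 10 in all, crops included, and the job is handed in when it is done.

```bash
mkdir -p pics; cat > h.py <<'E'
import numpy as np,cv2
from station import *
def shot(c,n):
    f=grab_frame(c); cv2.imwrite(f'pics/{n}.png',cv2.cvtColor(f,cv2.COLOR_RGB2BGR)); return f
def ray(c,uv,z,k=None):
    k=k or calibration(c); E=np.array(k['extrinsics']); R,t=E[:3,:3],E[:3,3]
    o=-R.T@t; d=R.T@np.array([(uv[0]-k['cx'])/k['fx'],(uv[1]-k['cy'])/k['fy'],1]); return o+d*(z-o[2])/d[2]
def proj(c,p):
    k=calibration(c);E=np.array(k['extrinsics']);q=E[:3,:3]@np.array(p)+E[:3,3]
    return [k['fx']*q[0]/q[2]+k['cx'],k['fy']*q[1]/q[2]+k['cy']]
E
python3 - <<'E'
from h import *
Z=dict(large_center=.022,large_grip=.024,small_center=.02,cup_a_center=.05)
for c in ['top','scene']:
    shot(c,c+'0')
    for q,z in Z.items():
        for r in mark_of(c,q)[:4]: print(c,q,round(r['conf'],2),np.round(r['location']),ray(c,r['location'],z).round(3))
s=get_state();print(s['t'],s['eef_pos'],s['ee_rot'],tip_reach)
E
```

```text
top large_center 0.87 [357. 331.] [ 0.438 -0.133  0.022]
top large_center 0.8 [518. 241.] [ 0.626 -0.479  0.022]
top large_center 0.73 [250. 164.] [0.797 0.094 0.022]
top large_center 0.58 [359. 221.] [ 0.672 -0.141  0.022]
top large_grip 0.83 [353. 383.] [ 0.333 -0.122  0.024]
top large_grip 0.8 [475. 215.] [ 0.682 -0.39   0.024]
top large_grip 0.72 [315. 214.] [ 0.688 -0.046  0.024]
top large_grip 0.61 [199. 173.] [0.778 0.203 0.024]
top small_center 0.96 [232. 311.] [0.483 0.13  0.02 ]
top cup_a_center 0.83 [154. 226.] [0.66  0.288 0.05 ]
scene large_center 0.81 [118. 263.] [ 0.613 -0.484  0.022]
scene large_center 0.8 [284. 279.] [ 0.671 -0.133  0.022]
scene large_grip 0.78 [329. 283.] [ 0.687 -0.04   0.024]
scene large_grip 0.78 [147. 280.] [ 0.668 -0.408  0.024]
scene large_grip 0.77 [462. 314.] [0.774 0.207 0.024]
scene large_grip 0.56 [292. 186.] [ 0.335 -0.122  0.024]
scene small_center 0.91 [396. 223.] [0.49  0.124 0.02 ]
scene cup_a_center 0.57 [491. 261.] [0.658 0.29  0.05 ]
0.5 [0.16358674 0.65483856 0.24550973] [ 3.14151288e+00  2.59678726e-06 -2.44775278e-01] 0.019
```

View pics/top0.png

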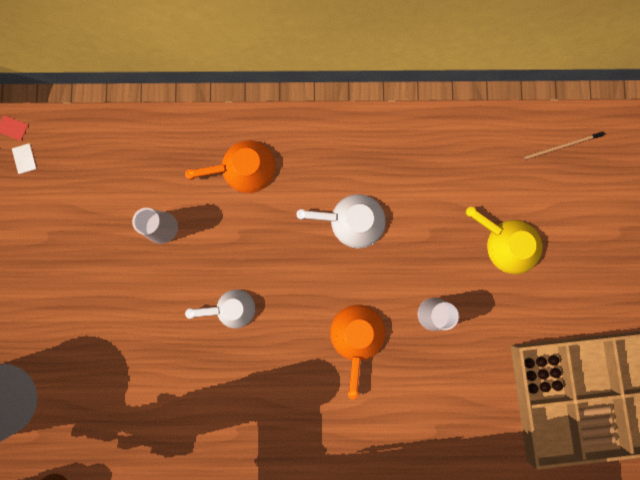

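View pics/scene0.png

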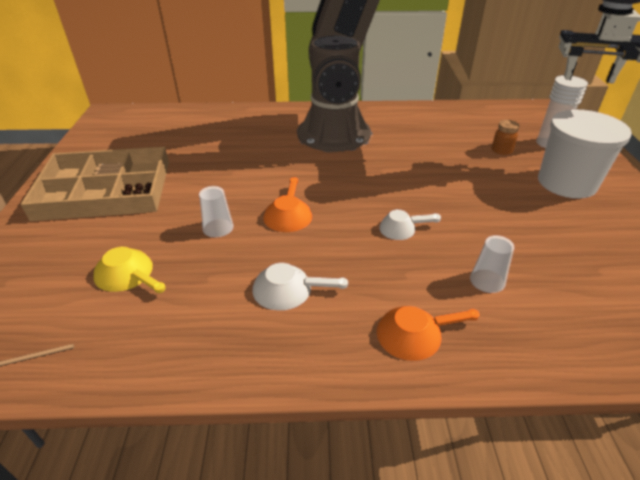

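Candidates (top image): white (359,221), orange (250,164) and (357,331), yellow (518,241), and a small white one at (236,309). The large white one at (359,221) fits: it is white, and bigger than the other white dipper. I'll confirm that in a crop and locate the bucket near the start pose.

```bash
python3 - <<'E'
from h import *
a=cv2.imread('pics/top0.png')[150:350,180:420];cv2.imwrite('pics/crop.png',cv2.resize(a,None,fx=3,fy=3,interpolation=cv2.INTER_CUBIC))
for uv in [(572,188),(545,180),(605,180)]: print(ray('scene',uv,0).round(3))
b=ray('scene',(572,188),0)
for z in(.1,.15,.2): print(z,proj('scene',[b[0],b[1],z]))
for uv in [(438,314),(424,314)]: print(ray('top',uv,.05).round(3))
E
```

```text
[0.328 0.623 0.   ]
[0.287 0.566 0.   ]
[0.291 0.73  0.   ]
0.1 [np.float64(586.1629089620185), np.float64(154.86240563307558)]
0.15 [np.float64(593.8646280293594), np.float64(136.84234753159495)]
0.2 [np.float64(602.0296016247689), np.float64(117.73839199908916)]
[ 0.474 -0.298  0.05 ]
[ 0.474 -0.269  0.05 ]
```

View pics/crop.png

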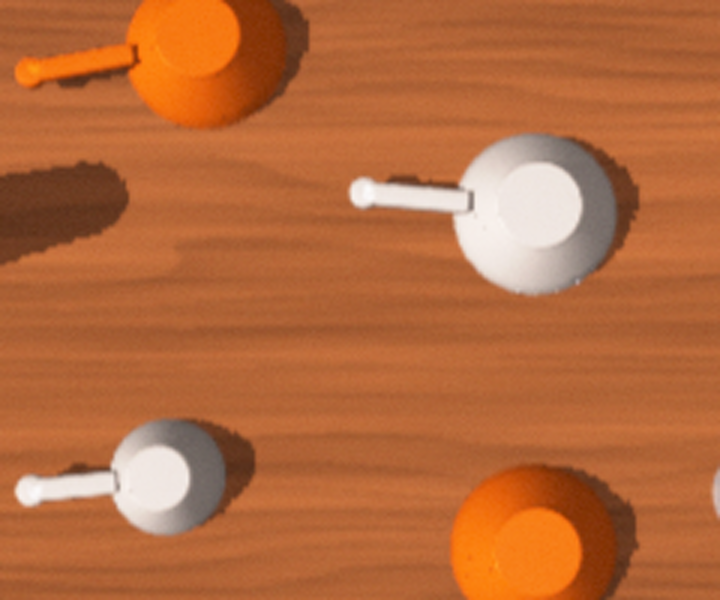

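The crop confirms it: the large white dipper is at crop (540,205), and the small white one at (165,478) is clearly smaller. The handle points left, which is +y. Moving above it.

```bash
R='x'; python3 -m handwheel '[{"delta_pos":[0.2,-0.5,1],"dr":[0,0,0]},{"delta_pos":[0.73,-0.97,0],"dr":[0,0,-3.6]},{"delta_pos":[0.73,-0.97,0],"dr":[0,0,-3.6]},{"delta_pos":[0.73,-0.97,0],"dr":[0,0,-3.6]},{"delta_pos":[0.73,-0.97,0],"dr":[0,0,-3.6]},{"delta_pos":[0.73,-0.97,0],"dr":[0,0,-3.6]},{"delta_pos":[0.73,-0.97,0],"dr":[0,0,-3.6]},{"delta_pos":[0.73,-0.97,0],"dr":[0,0,-3.6]},{"delta_pos":[0.73,-0.97,0],"dr":[0,0,-3.6]},{"delta_pos":[0.73,-0.97,0],"dr":[0,0,-3.6]}]'
python3 -m handwheel '[{"delta_pos":[0.73,-0.97,0],"dr":[0,0,-3.6]},{"delta_pos":[0.73,-0.97,0],"dr":[0,0,-3.6]},{"delta_pos":[0.73,-0.97,0],"dr":[0,0,-3.6]},{"delta_pos":[0.73,-0.97,0],"dr":[0,0,-3.6]},{"delta_pos":[0.73,-0.97,0],"dr":[0,0,-3.6]},{"delta_pos":[0.73,-0.97,0],"dr":[0,0,-3.6]},{"delta_pos":[0.73,-0.97,0],"dr":[0,0,-3.6]},{"delta_pos":[0.73,-0.97,0],"dr":[0,0,-3.6]},{"delta_pos":[0.73,-0.97,0],"dr":[0,0,-3.6]},{"delta_pos":[0.73,-0.97,0],"dr":[0,0,-3.6]}]'
python3 - <<'E'
from h import *
s=get_state();print(s['eef_pos'],s['ee_rot'],s['q'],s['force'])
E
```

```text
t: 1.5
eef_pos: [0.3674, 0.3767, 0.2759]
ee_rot: [-3.141, 0.0, -0.813]
force: [0.1, 0.2, 0.6]
width: 0.0876
gripper_force: 0.0
t: 2.5
eef_pos: [0.5865, 0.0856, 0.2758]
ee_rot: [-3.141, 0.0, -1.441]
force: [0.7, 1.0, 0.4]
width: 0.0876
gripper_force: 0.0
[0.58647314 0.08559273 0.27582181] [-3.14109888e+00  1.75820041e-04 -1.44119847e+00] [ 4.74466422e-01  2.05780512e-01 -1.30195951e-01  1.55130354e-06
 -1.23429572e+00 -3.44869117e-01] [0.69969424 0.979245   0.42531511]
```

```bash
python3 -m handwheel '[{"delta_pos":[0.7,-0.8,0],"dr":[0,0,-3.2]},{"delta_pos":[0.7,-0.8,0],"dr":[0,0,-3.2]},{"delta_pos":[0.7,-0.8,0],"dr":[0,0,-3.2]},{"delta_pos":[0.6,-0.8,0],"dr":[0,0,-3.2]},{"delta_pos":[0.6,-0.8,0],"dr":[0,0,-3.2]},{"delta_pos":[0,0,0],"dr":[0,0,0]}]'
python3 - <<'E'
from h import *
k=calibration('wrist');shot('wrist','w1')
for q,z in dict(large_center=.022,large_grip=.024).items():
    for c in ['wrist','top']:
        if c=='top' and z==.022: shot('top','t1')
        for r in mark_of(c,q)[:4]: print(c,q,round(r['conf'],2),np.round(r['location']),ray(c,r['location'],z,k if c=='wrist' else None).round(4))
E
```

```text
t: 3.1
eef_pos: [0.686, -0.0358, 0.2745]
ee_rot: [3.141, -0.001, -1.722]
force: [-0.3, 0.3, -0.2]
width: 0.0877
gripper_force: 0.0
wrist large_center 0.83 [572.  59.] [ 0.4368 -0.1325  0.022 ]
wrist large_center 0.81 [311.  95.] [ 0.6758 -0.1381  0.022 ]
wrist large_center 0.56 [232. 346.] [0.8011 0.1035 0.022 ]
top large_center 0.96 [359. 221.] [ 0.6713 -0.1399  0.022 ]
top large_center 0.79 [359. 330.] [ 0.4407 -0.1372  0.022 ]
top large_center 0.69 [518. 242.] [ 0.6231 -0.4804  0.022 ]
top large_center 0.66 [248. 164.] [0.7997 0.0985 0.022 ]
wrist large_grip 0.68 [320. 206.] [ 0.6833 -0.0339  0.024 ]
top large_grip 0.9 [310. 212.] [ 0.6913 -0.0361  0.024 ]
top large_grip 0.62 [476. 218.] [ 0.6773 -0.3914  0.024 ]
top large_grip 0.58 [352. 381.] [ 0.3362 -0.1216  0.024 ]
```

View pics/w1.png

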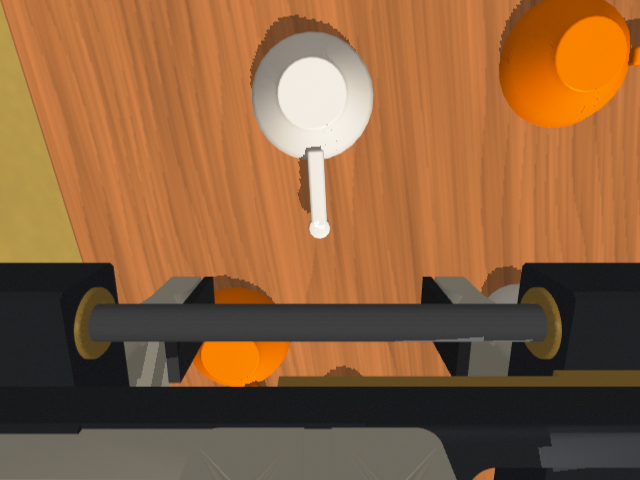

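The wrist view shows the bowl centred at (313,95) and the handle running from (315,152) to the knob at (319,228). I'll compute the handle direction and where the camera sits.

```bash
python3 - <<'E'
from h import *
k=calibration('wrist');s=get_state();E=np.array(k['extrinsics'])
print('cam',-E[:3,:3].T@E[:3,3]-s['eef_pos'], s['q'])
a=ray('wrist',(315,153),.03);b=ray('wrist',(319.5,229),.03);f=ray('wrist',(312,93),.044);m=ray('wrist',(313,96),0.0)
print(a,b,f,m,np.degrees(np.arctan2(*(b-a)[:2])),np.degrees(np.arctan2(*(b-f)[:2])))
E
```

```text
cam [-0.00996164 -0.06619988  0.13887113] [ 2.36614011e-01  3.59576407e-01  8.22823045e-02 -9.96492280e-05
 -1.29299420e+00 -3.82294037e-01]
[ 0.67904719 -0.08195274  0.03      ] [ 0.68545073 -0.00851046  0.03      ] [ 0.67392123 -0.13384708  0.044     ] [ 0.6733041  -0.13515558  0.        ] 4.983097768907757 5.255748713336577
```

Before descending, I'll test in the air that both tilts can be reached: the end tilt first, then back for the grasp tilt.

```bash
python3 -m handwheel '[{"delta_pos":[0,-0.3,0],"dr":[8,-0.9,0.4]},{"delta_pos":[0,-0.3,0],"dr":[8,-0.9,0.4]},{"delta_pos":[0,-0.3,0],"dr":[8,-0.9,0.4]},{"delta_pos":[0,-0.3,0],"dr":[8,-0.9,0.4]},{"delta_pos":[0,-0.3,0],"dr":[8,-0.9,0.4]},{"delta_pos":[0,-0.3,0],"dr":[8,-0.9,0]}]'
python3 -c "
from h import *
s=get_state();print(s['q'])"
python3 -m handwheel '[{"delta_pos":[0,0.5,0],"dr":[-8,0.9,0]},{"delta_pos":[0,0.5,0],"dr":[-8,0.9,0]},{"delta_pos":[0,0.5,0],"dr":[-8,0.9,0]},{"delta_pos":[0,0.5,0],"dr":[-8,0.9,0]},{"delta_pos":[0,0.5,0],"dr":[-8,0.9,0]},{"delta_pos":[0,0.5,0],"dr":[-8,0.9,0]},{"delta_pos":[0,0.5,0],"dr":[-8,0.9,0]},{"delta_pos":[0,0.5,0],"dr":[-8,0.9,0]},{"delta_pos":[0,0.3,-0.5],"dr":[-8,0.9,0]},{"delta_pos":[0,0.2,-0.5],"dr":[-8,0.9,0]}]'
python3 -m handwheel '[{"delta_pos":[0,0,-0.5],"dr":[-8,0.9,0]}]'
python3 -c "
from h import *
s=get_state();print(s['q']);R=cv2.Rodrigues(np.zeros(3))[0]
from scipy.spatial.transform import Rotation as T
print(T.from_euler('xyz',s['ee_rot']).as_matrix().round(3))"
```

```text
t: 4.0
eef_pos: [0.6851, -0.0869, 0.2777]
ee_rot: [3.133, 0.848, -1.681]
force: [0.6, 0.1, -1.3]
width: 0.0879
gripper_force: 0.0
[-0.31903448  0.51857929  0.37375107 -0.82328678 -1.63751074  0.24718602]
t: 5.0
eef_pos: [0.6851, 0.0506, 0.2474]
ee_rot: [3.137, -0.566, -1.685]
force: [-0.1, -0.6, -0.7]
width: 0.0878
gripper_force: 0.0
t: 5.1
eef_pos: [0.685, 0.0507, 0.2317]
ee_rot: [3.137, -0.707, -1.685]
force: [0.4, -0.2, -0.8]
width: 0.0876
gripper_force: 0.0
[ 0.59599143  0.56317926 -0.08046078  0.51474897 -1.45570906 -0.91343998]
[[-0.087 -0.993 -0.079]
 [-0.756  0.117 -0.644]
 [ 0.649  0.004 -0.761]]
```

```bash
python3 -m handwheel '[{"delta_pos":[0,0,-0.9],"dr":[-8,0.9,0]},{"delta_pos":[0,-0.1,-1],"dr":[0,0,0]},{"delta_pos":[0,-0.1,-1],"dr":[0,0,0]},{"delta_pos":[0.1,-0.2,-1],"dr":[0,0,0]},{"delta_pos":[0.1,-0.2,-0.9],"dr":[0,0,0]},{"delta_pos":[0,0,0],"dr":[0,0,0]}]'
python3 - <<'E'
from h import *
from scipy.spatial.transform import Rotation as T
s=get_state();R=T.from_euler('xyz',s['ee_rot']).as_matrix();print(R[:,2].round(3))
k=calibration('wrist');shot('wrist','w2')
for q,z in dict(large_center=.022,large_grip=.024).items():
    for r in mark_of('wrist',q)[:3]: 
        p=ray('wrist',r['location'],z,k);print(q,round(r['conf'],2),np.round(r['location']),p.round(4),'tool frame',(R.T@(p-s['eef_pos'])).round(4))
E
```

```text
t: 5.7
eef_pos: [0.6889, 0.0291, 0.0834]
ee_rot: [3.126, -0.846, -1.682]
force: [0.4, 0.1, -0.5]
width: 0.0877
gripper_force: 0.0
[-0.099 -0.742 -0.663]
large_center 0.91 [615. 117.] [ 0.4338 -0.1332  0.022 ] tool frame [0.0797 0.2325 0.1863]
large_center 0.9 [308. 135.] [ 0.6743 -0.1396  0.022 ] tool frame [ 0.0663 -0.0069  0.1674]
large_grip 0.55 [310. 256.] [ 0.6843 -0.0337  0.024 ] tool frame [-0.0027 -0.0038  0.0864]
```

View pics/w2.png

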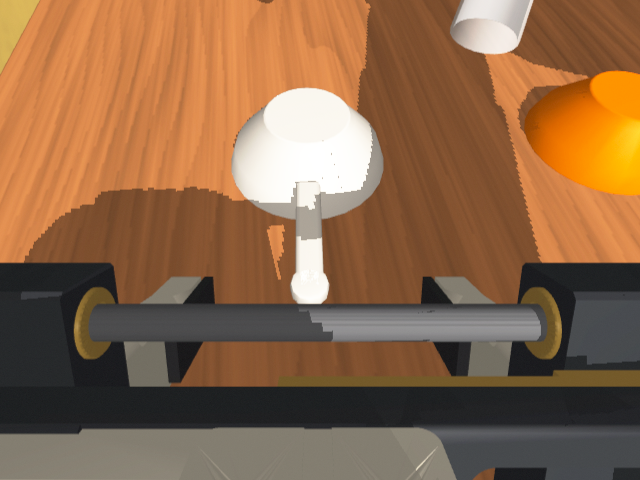

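The white dipper's handle lies between the fingers in this view (310,195 to 310,288), about 4 mm off the centre line. I'll move in and close on it.

```bash
python3 -m handwheel '[{"delta_pos":[-0.05,-0.7,-0.62],"dr":[0,0,0]},{"delta_pos":[-0.05,-0.7,-0.62],"dr":[0,0,0]},{"delta_pos":[-0.05,-0.7,-0.62],"dr":[0,0,0]},{"delta_pos":[0,0,0],"dr":[0,0,0]}]'
python3 -m handwheel '[{"delta_pos":[0,0,0],"dr":[0,0,0]},{"delta_pos":[0,0,0],"dr":[0,0,0]},{"delta_pos":[0,0,0],"dr":[0,0,0]},{"delta_pos":[0,0,0],"dr":[0,0,0]},{"delta_pos":[0,0,0],"dr":[0,0,0]},{"delta_pos":[0,0,0],"dr":[0,0,0]},{"delta_pos":[0,0,0],"dr":[0,0,0]},{"delta_pos":[0,0,0],"dr":[0,0,0]}]' 1 50
```

```text
t: 6.25
eef_pos: [0.6848, -0.0353, 0.0307]
ee_rot: [3.131, -0.844, -1.688]
force: [-0.3, -0.5, 0.2]
width: 0.0878
gripper_force: 0.0
t: 7.05
eef_pos: [0.6862, -0.033, 0.0307]
ee_rot: [3.133, -0.843, -1.687]
force: [0.9, -0.2, -0.2]
width: 0.0289
gripper_force: 0.0
```

```bash
python3 -m handwheel '[{"delta_pos":[0,0,-0.15],"dr":[0,0,0]},{"delta_pos":[0,0,0],"dr":[0,0,0]},{"delta_pos":[0,0,0],"dr":[0,0,0]},{"delta_pos":[0,0,0],"dr":[0,0,0]}]'
```

```text
t: 7.45
eef_pos: [0.6862, -0.0331, 0.026]
ee_rot: [3.133, -0.843, -1.687]
force: [0.8, 0.3, -1.3]
width: 0.016
gripper_force: 49.9
```

Gripped, with the opening at 16 mm. Lifting and turning about the axis across the handle.

```bash
python3 -m handwheel '[{"delta_pos":[0,0,0.7],"dr":[0,0,0]},{"delta_pos":[0,0,1],"dr":[4,-0.45,0]},{"delta_pos":[0,-0.1,1],"dr":[8,-0.9,0]},{"delta_pos":[0,-0.2,1],"dr":[8,-0.9,0]},{"delta_pos":[0,-0.2,1],"dr":[8,-0.9,0]},{"delta_pos":[0,-0.2,0.8],"dr":[8,-0.9,0]},{"delta_pos":[0,-0.2,0.4],"dr":[8,-0.9,0]},{"delta_pos":[0,-0.2,0],"dr":[8,-0.9,0]},{"delta_pos":[0,-0.2,0],"dr":[8,-0.9,0]},{"delta_pos":[0,-0.2,0],"dr":[8,-0.9,0]}]'
python3 -m handwheel '[{"delta_pos":[0,-0.2,0],"dr":[8,-0.9,0]},{"delta_pos":[0,-0.2,0],"dr":[8,-0.9,0]},{"delta_pos":[0,0,0],"dr":[8,-0.9,0]},{"delta_pos":[0,0,0],"dr":[8,-0.9,0]},{"delta_pos":[0,0,0],"dr":[0,0,0]}]'
python3 - <<'E'
from h import *
from scipy.spatial.transform import Rotation as T
s=get_state();R=T.from_euler('xyz',s['ee_rot']).as_matrix();print(R[:,2].round(3),s['q'].__repr__() )
shot('scene','s2')
E
```

```text
t: 8.45
eef_pos: [0.6864, -0.0773, 0.2068]
ee_rot: [3.134, 0.358, -1.681]
force: [-1.6, -1.0, -3.4]
width: 0.0169
gripper_force: 50.0
t: 8.95
eef_pos: [0.6844, -0.0933, 0.2003]
ee_rot: [3.117, 0.919, -1.699]
force: [-0.3, -0.4, -2.2]
width: 0.0164
gripper_force: 50.0
[ 0.077  0.792 -0.606] array([-0.35887044,  0.61114535,  0.32171187, -0.8762823 , -1.59514103,
        0.36829585])
```

View pics/s2.png

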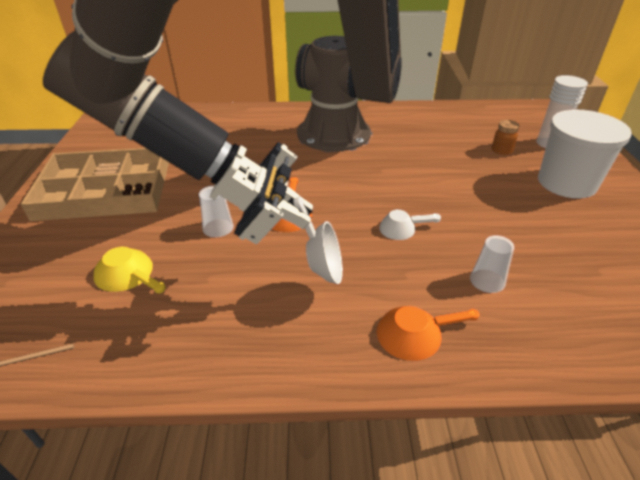

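The dipper is held mouth-sideways at (325,255), turned about 101°, and everything else is undisturbed. Resting on its wall (about 124°) it would already be tipping towards its foot, so I'll turn on to about 122° before lowering.

```bash
python3 -m handwheel '[{"delta_pos":[0,0.4,0],"dr":[7,-0.8,0.3]},{"delta_pos":[0,0.4,-0.4],"dr":[7,-0.8,0.3]},{"delta_pos":[0,0.4,-0.4],"dr":[7,-0.8,0.3]},{"delta_pos":[0,0,0],"dr":[0,0,0]}]'
python3 - <<'E'
from h import *
from scipy.spatial.transform import Rotation as T
s=get_state();R=T.from_euler('xyz',s['ee_rot']).as_matrix();print(R[:,2].round(3))
shot('scene','s3')
for q in ['cup_b_center','small_center']:
  print([(round(r['conf'],2),np.round(r['location'])) for r in mark_of('scene',q)])
E
```

```text
t: 9.4
eef_pos: [0.6842, -0.0524, 0.174]
ee_rot: [3.096, 1.286, -1.7]
force: [-1.0, 0.8, -3.7]
width: 0.0159
gripper_force: 50.0
[ 0.078  0.957 -0.281]
[(0.89, array([213., 211.]))]
[(0.89, array([394., 222.]))]
```

View pics/s3.png

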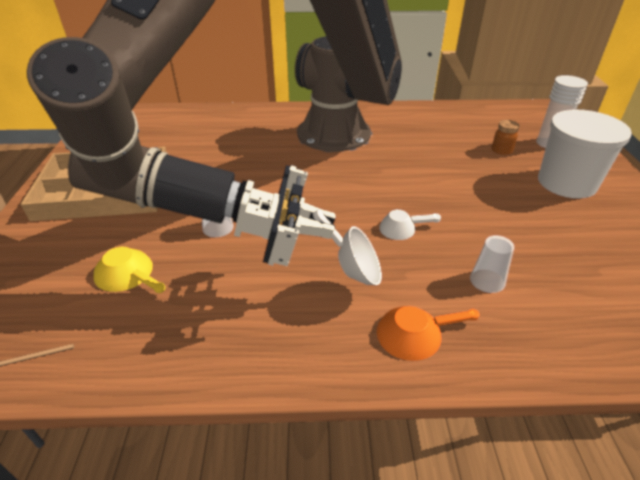

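```bash
python3 -m handwheel '[{"delta_pos":[0,0,-0.5],"dr":[0,0,0]},{"delta_pos":[0,0,-0.5],"dr":[0,0,0]},{"delta_pos":[0,0,-0.2],"dr":[0,0,0]},{"delta_pos":[0,0,0],"dr":[0,0,0]}]'
python3 -m handwheel '[{"delta_pos":[0,0,-0.1],"dr":[0,0,0]},{"delta_pos":[0,0,0],"dr":[0,0,0]}]'
python3 -m handwheel '[{"delta_pos":[0,0,-0.1],"dr":[0,0,0]},{"delta_pos":[0,0,0],"dr":[0,0,0]}]'
```

```text
t: 9.95
eef_pos: [0.6857, -0.0536, 0.1419]
ee_rot: [3.124, 1.282, -1.673]
force: [-0.3, 0.4, -2.0]
width: 0.0159
gripper_force: 50.0
t: 10.15
eef_pos: [0.6862, -0.0542, 0.1401]
ee_rot: [3.132, 1.282, -1.666]
force: [-0.1, -0.3, -2.3]
width: 0.016
gripper_force: 50.0
t: 10.35
eef_pos: [0.6862, -0.0542, 0.137]
ee_rot: [3.132, 1.282, -1.667]
force: [0.4, -0.4, -2.3]
width: 0.016
gripper_force: 50.0
```

```bash
python3 -m handwheel '[{"delta_pos":[0,0,-0.2],"dr":[0,0,0]},{"delta_pos":[0,0,0],"dr":[0,0,0]}]'
python3 -m handwheel '[{"delta_pos":[0,0,-0.1],"dr":[0,0,0]},{"delta_pos":[0,0,0],"dr":[0,0,0]}]'
python3 -m handwheel '[{"delta_pos":[0,0,-0.1],"dr":[0,0,0]},{"delta_pos":[0,0,0],"dr":[0,0,0]}]'
```

```text
t: 10.55
eef_pos: [0.6859, -0.0539, 0.1304]
ee_rot: [3.128, 1.282, -1.67]
force: [-0.5, -0.6, -2.1]
width: 0.0158
gripper_force: 50.0
t: 10.75
eef_pos: [0.6861, -0.054, 0.1278]
ee_rot: [3.131, 1.282, -1.668]
force: [0.0, 0.6, -1.3]
width: 0.016
gripper_force: 50.0
t: 10.95
eef_pos: [0.6862, -0.054, 0.1249]
ee_rot: [3.131, 1.282, -1.667]
force: [0.0, 0.5, -1.0]
width: 0.0161
gripper_force: 50.0
```

```bash
python3 -m handwheel '[{"delta_pos":[0,0,-0.1],"dr":[0,0,0]},{"delta_pos":[0,0,0],"dr":[0,0,0]}]'
```

```text
t: 11.15
eef_pos: [0.6862, -0.054, 0.1219]
ee_rot: [3.131, 1.282, -1.667]
force: [0.1, -0.2, -2.8]
width: 0.0164
gripper_force: 50.0
```

```bash
python3 -m handwheel '[{"delta_pos":[0,0,-0.1],"dr":[0,0,0]},{"delta_pos":[0,0,0],"dr":[0,0,0]}]'
python3 -m handwheel '[{"delta_pos":[0,0,-0.1],"dr":[0,0,0]},{"delta_pos":[0,0,0],"dr":[0,0,0]}]'
python3 - <<'E'
from h import *
shot('scene','s4');a=cv2.imread('pics/s4.png')[150:330,220:460];cv2.imwrite('pics/s4c.png',cv2.resize(a,None,fx=3,fy=3,interpolation=cv2.INTER_CUBIC))
E
```

```text
t: 11.35
eef_pos: [0.6862, -0.054, 0.1189]
ee_rot: [3.131, 1.282, -1.667]
force: [0.2, 0.4, -1.1]
width: 0.0159
gripper_force: 50.0
t: 11.55
eef_pos: [0.6861, -0.054, 0.1159]
ee_rot: [3.131, 1.282, -1.668]
force: [0.4, -0.3, -1.1]
width: 0.0163
gripper_force: 50.0
```

View pics/s4c.png

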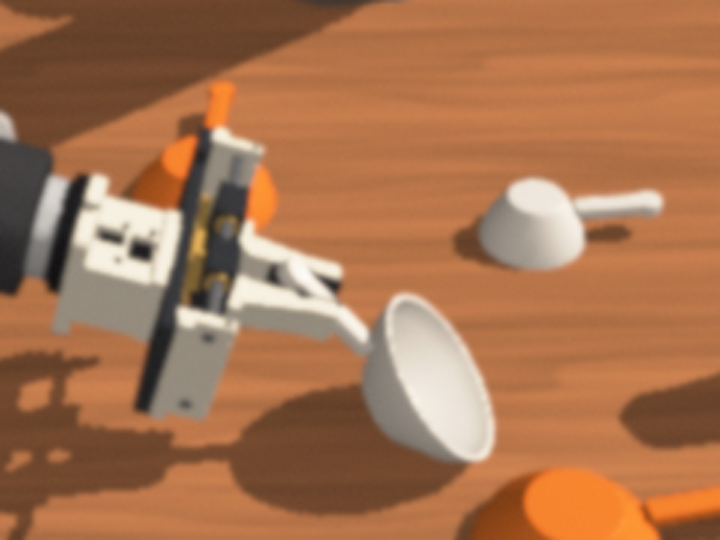

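The bowl's rim and wall are at the table (crop about (450,455)), and the load on the wrist has dropped. Opening the gripper and rising clear.

```bash
python3 -m handwheel '[{"delta_pos":[0,0,0],"dr":[0,0,0]},{"delta_pos":[0,0,0.2],"dr":[0,0,0]},{"delta_pos":[0,0,0.7],"dr":[0,0,0]},{"delta_pos":[0,0,1],"dr":[0,0,0]},{"delta_pos":[0,0,1],"dr":[0,0,0]},{"delta_pos":[0,0,0.5],"dr":[0,0,0]}]' -1
python3 - <<'E'
from h import *
shot('scene','s5');a=cv2.imread('pics/s5.png')[120:360,180:500];cv2.imwrite('pics/s5c.png',cv2.resize(a,None,fx=2.4,fy=2.4,interpolation=cv2.INTER_CUBIC))
E
```

```text
t: 12.2
eef_pos: [0.6868, -0.0543, 0.2234]
ee_rot: [-3.131, 1.28, -1.646]
force: [1.2, -0.3, 0.0]
width: 0.0592
gripper_force: 0.0
```

View pics/s5c.png

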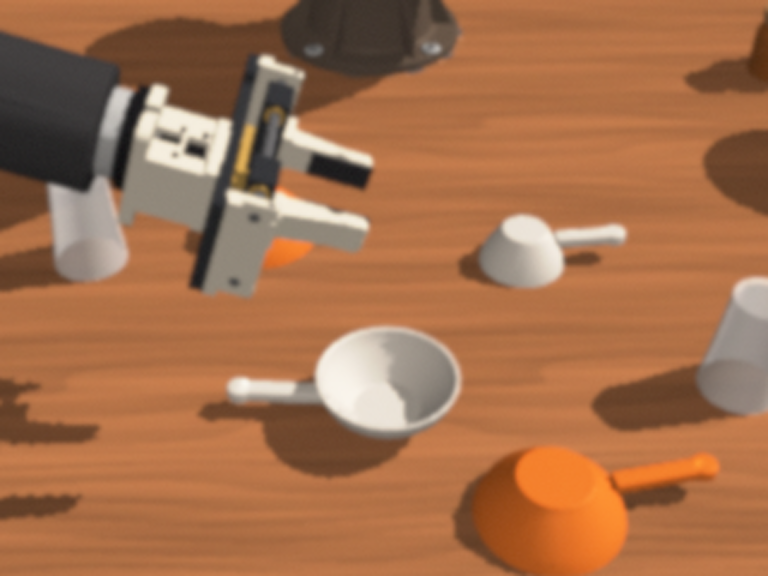

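The dipper is mouth-up on its foot at crop (388,380), the gripper is clear, and both cups and the small dipper are in place. I'll let it settle, check that it's stationary, and hand in.

```bash
python3 -m handwheel '[{"delta_pos":[0,0,0.7],"dr":[0,0,0]},{"delta_pos":[0,0,0],"dr":[0,0,0]},{"delta_pos":[0,0,0],"dr":[0,0,0]},{"delta_pos":[0,0,0],"dr":[0,0,0]},{"delta_pos":[0,0,0],"dr":[0,0,0]},{"delta_pos":[0,0,0],"dr":[0,0,0]}]'
python3 - <<'E'
from h import *
a=shot('scene','s6')[250:320,260:390].astype(int);grab_frame('wrist');grab_frame('wrist');b=shot('scene','s7')[250:320,260:390].astype(int)
c=cv2.imread('pics/s5.png')[250:320,260:390,::-1].astype(int)
print(abs(a-b).mean(),abs(c-b).mean()); print(job_done())
E
```

```text
t: 12.85
eef_pos: [0.6861, -0.054, 0.2385]
ee_rot: [3.128, 1.283, -1.671]
force: [-0.4, -0.0, 0.0]
width: 0.0874
gripper_force: 0.0
0.6607692307692308 1.4963736263736265
the job is handed in; nothing more can be done
None
```

The larger white dipper now stands mouth-up on its foot, released and steady; the smaller dipper and both cups look undisturbed in the final picture, and the job was handed in at about 13 s of the 35 s limit.

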